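# Rock the angle gauge on the jig stud until its pointer settles on the mark

### The job

Slide the black carriage along its rail by its steel tab until its white line meets the white line on the small post beside the rail. Then stand the angle gauge by its sole on the taller of the two ribs of the carriage's sprung stud, pressing the stud part-way down on its spring (clearly down, but not bottomed), and rock the gauge there until its swinging pointer settles on the mark at the edge of the dial; finish while still gripping it there, steady, with the carriage still on its line. Leave the other things on the bench where they are and do not let the gauge topple.

Things in the scene. Friction and masses are not known exactly. Their poses are not given: they have to be found in the camera images.
- rail: fixed aluminium jig rail 300 mm long (its x), 50 mm wide (58 at the end plates), 30 mm high (end plates 40), on the bench; origin under its centre, x along the rail away from the robot, y to its left, z up. It lies in front of the robot to the left or right, the gauge on the other side, turned up to 0.2 rad from straight ahead
- carriage (a joint): how far the black carriage (120 x 64 x 22 mm, sits on the rail, top 52 mm above the bench) has slid along the rail's +x, in m, 0 to 0.12; it stays where left, about 4 N of friction. Its middle is at rail x = -0.06 m + this value
- carriage_tab (a point): point inside the carriage's upright steel grip tab, 50 mm above the carriage's underside (80 mm above the bench), on the rail's centre line at carriage x = -45 mm; the tab is 14 mm thick along rail y, 26 mm along rail x, its top 98 mm above the bench: pinch it from above across rail y; axes as the rail's
- carriage_line (a point): middle of the 4 mm wide white line painted across the top of the carriage at its middle, 52 mm above the bench; axes as the rail's
- witness: small fixed dark steel post 14 x 14 x 52 mm beside the rail (42 mm to the rail's +y from its centre line) with a white 4 mm line across its top; origin under its centre, axes as the rail's. The carriage is right when carriage_line has x = 0 (within 4 mm) in this frame
- witness_line (a point): middle of the white line on top of that post, 52 mm above the bench
- stud_head: steel head of the sprung stud, 36 (rail x) by 46 mm (rail y), 32 mm beyond the carriage's middle; origin on the stud's axis, 76 mm above the bench less its travel; axes as the rail's. Two round ribs (radius 6 mm) run along x: the high one at y = +10 mm, crest at z = 39 mm, the low one at y = -10 mm, crest 28 mm. A sole leaning to -y turns on the high rib, meeting the low one only past 0.5 rad
- stud_top (a point): middle of the high rib's crest, 115 mm above the bench when the stud is not pressed
- stud (a joint): how far the stud is pressed straight down on its spring, m: 0 free, 0.014 bottomed; about 1 N to start it, then 0.7 N per mm; it should end between 0.002 and 0.0125
- gauge: loose aluminium angle gauge, about 0.35 kg (varies), standing upright: flat sole 40 mm (x) by 90 mm (y) by 8 mm thick, round dial plate of 50 mm radius, 8 mm thick, centred 62 mm above the sole's underside, and a black handle on top. Origin under the sole's centre, x is the way the dial looks (away from the robot, within about 0.4 rad), z up through the handle
- gauge_grip (a point): middle of the handle's gripping zone, 132 mm above the sole's underside; the handle is 14 mm thick along gauge x, 50 mm along gauge y, and stands from 106 (just above the dial) to 152 mm: pinch it from above across gauge x
- pointer (a joint): angle of the black swinging pointer on the dial from the gauge's own down direction, rad; it hangs plumb by gravity, swings freely on a pivot 62 mm above the sole and settles in about 1 s. It equals the gauge's tilt: 0 upright, positive when the gauge's -y side is lower (gauge turned positively about its own x)
- pointer_tip (a point): tip of the pointer, 40 mm from the pivot; its z axis runs along the pointer towards the pivot
- index (a joint): angle of the mark from the gauge's own down direction, rad, in the same sense as the pointer; fixed for the job, 0.14 to 0.34. The pointer is on the mark when pointer equals this within 0.05
- index_mark (a point): inner end of the mark, a dark steel 5 mm wide block at the lower edge of the dial, 41.5 mm from the pivot; its z axis runs towards the pivot
- rotor: bicycle brake disc, steel, 160 mm across and 4 mm thick, lying flat at the left; origin under its centre
- hammer: ball hammer lying at the right; origin on its underside
- spanner: flat spanner 140 mm long lying between the rail and the gauge; origin on its underside
- cog: dark steel sprocket ring 52 mm across, 8 mm high, lying between the rail and the gauge; origin under its centre
- oil: white plastic oil bottle 44 mm across, 130 mm tall, far right; origin under its centre
- tin: plain steel grease tin 72 mm across, 50 mm tall, beyond the work; origin under its centre
- cup: grey plastic cup 68 mm across, 60 mm tall, near left; origin under its centre
There are look-alikes about, which are no part of the job. What is shaped like the gauge but blue or red is not meant.

How it is judged:
By the outcome, as a careful person would: the job done as asked, in the order asked, and still so for the second after the job is handed in, while the arm keeps its last pose, push and grip.
It also fails if it takes over 67 s, if anything falls off the work surface, if the arm or the gripper's body presses on something with over 40 N, if the wrist force passes 120 N, or if a joint passes its speed limit or range.

### The arm

A 6-joint arm with a two-finger parallel gripper is mounted at the origin on the work surface. World frame = base frame: x ahead of the robot, y to its left, z up, the work surface at z = 0. Lengths are in m, angles in rad, forces in N, time in s.
With the tool pointing down it reaches from about 0.375 to 0.9 m from the base axis. Payload 3.1 kg.
Tool frame: the origin (TCP) lies on the centre line of the jaws, within the pads' length; the fingertips stand 19 mm ahead of it and the grasp point (between the pads) is the TCP; z points along the fingers, y is the line along which they close (so a half turn about z gives the same grasp; the last joint's range is limited). The gripper opens to 85 mm and grips with 20 to 120 N. Pads are 22 mm wide; open, the fingers measure 114 mm over their backs; the gripper's body (76 mm by 85 mm) begins 54 mm behind the grasp point. The pads swing forward as they close: fully open they stand 13 mm farther back than shut.
Start: joints at [-1.456, 0.527, 1.433, -0, 1.181, -0.178], TCP at [0.181, -0.598, 0.212] pointing down, gripper open.
Joint ranges: [-3.08, 3.08], [-0.75, 2.2], [0.22, 2.44], [-1.43, 4.57], [0, 2.65], [-2.85, 2.85]. Speed limits (rad/s): [2.79, 2.79, 3.14, 3.14, 3.14, 3.14].

### API

Orientations are given as a 3x3 rotation matrix whose columns are the frame's x, y, z axes.
In Python, from rig import r gives the robot as it stands. Calls block until the motion is done:
- r.move_pose(position, orientation): joint-space move of the TCP to a pose.
- r.servo_line(position, orientation=None, feed=0.15): straight line of the TCP; orientation=None keeps the orientation; feed is the mean speed in m/s.
- r.set_joints(angles): joint-space move.
- r.open_gripper() and r.gripper_close(): open the fingers fully, or close them until they stop; the grip force is fixed at half the most.
- r.hold(seconds).
- r.solve_ik(position, orientation): joint angles nearest the present ones, or None.
- r.state(): the state.
- r.read_camera(name): name is "side" or "top"; returns a dict with "pixels" (400x640x3 uint8, red, green, blue), "depth" (400x640 float32, m along the optical axis (not along the pixel's ray), 0 where there is no reading), "fovy" (degrees; the focal length in pixels is half the picture's height over the tangent of half this angle, whatever the lens; pixels are square), "cx", "cy" (the principal point, pixels), "D" ([k1, k2, p1, p2, k3] as OpenCV has them; the pictures are not rectified), "extrinsics" (4x4, takes a point from world to camera coordinates). Camera axes: x right, y down, z forward; pixel columns grow to the right and rows downward; lengths in m; the calibration is good to about 2 mm. A picture is of the moment at which its call begins.
A pose or a line that the arm cannot do raises r.PlanningError and nothing moves.
- r.finish_job(): hands the job in; it is judged then, once.
Trained networks look in a picture, given as the dict that the camera call returned (one of the last four; its "shot" number tells which), for a name from the list of things; names that differ only in an ending like _2 or _b are one class to them, and where a whole thing is asked for, a point or a joint stands for the part that bears it (a point fixed in the world has none). Each returns a list of dicts, best first, with "p" (0 to 1); they miss things now and then, are a little off and sometimes report something else, mostly with a low value. They report only what shows in the picture. A call takes as long as a camera call. They do not tell look-alikes from the thing itself.
- r.boxes_of(picture, target): "position" ([x, y, z] in m, in world coordinates, good to about 4 mm: the middle of the surface that is visible of it).
- r.landmark_of(picture, target): "position" ([x, y, z] in m, in world coordinates, good to about 4 mm: a listed point, or the origin of a listed thing).
The state is a dict: "time_s": time; "joint_positions": joint angles; "qvel": joint speeds; "joint_torque": joint torques, N m; "eef_pos": TCP position; "ee_rot": TCP orientation; "contact_force": force on the tool from outside, world axes, zero at the start; "wrist_torque": the same for the moment, N m; "grip_width": opening from 0.0 (shut) to 1.0 (fully open); "finger_force": force on a finger pad.
Only numpy, scipy, OpenCV 4.12 (cv2) and the standard library are available. Lean on these libraries where they do the work, as an engineer would, in place of code of your own. Each camera call takes 0.05 s, during which the arm holds its last target. There are 200 camera calls.

## Working session

There is one attempt and no reset: what is moved stays moved. The work goes in short steps, each a Python script; the robot and the scene stay as the last script left them, time stands still between calls to the robot, and variables do not carry over. Pictures are saved under pics/ and viewed, at most 10 in all, crops included, and the job is handed in when it is done.

```bash
mkdir -p pics; ls; cat > h.py <<'E'
import numpy as np, cv2
from rig import r
def K(p):
    f=200/np.tan(np.radians(p["fovy"])/2); return np.array([[f,0,p["cx"]],[0,f,p["cy"]],[0,0,1.]])
def world(p,u,v,d=None):
    if d is None: 
        w=p["depth"][int(v)-1:int(v)+2,int(u)-1:int(u)+2]; d=np.median(w[w>0])
    n=cv2.undistortPoints(np.array([[[u,v]]],float),K(p),np.array(p["D"],float))[0,0]
    return (np.linalg.inv(p["extrinsics"])@[n[0]*d,n[1]*d,d,1])[:3]
def pix(p,X):
    E=np.array(p["extrinsics"]); return cv2.projectPoints(np.array([X],float),cv2.Rodrigues(E[:3,:3])[0],E[:3,3],K(p),np.array(p["D"],float))[0][0,0]
def save(p,n): cv2.imwrite("pics/"+n,np.ascontiguousarray(p["pixels"][...,::-1]))
E
python3 - <<'E'
from h import *
np.set_printoptions(precision=4,suppress=True)
for c in("top","side"):
    p=r.read_camera(c); save(p,c+"0.png"); print(c,p["fovy"],np.linalg.inv(p["extrinsics"])[:3,3])
    for t in["rail","carriage_tab","carriage_line","witness_line","stud_top","gauge","gauge_grip","pointer_tip","index_mark"]:
        for o in r.landmark_of(p,t)[:4]: print(t,np.array(o["position"]),round(o["p"],2),pix(p,o["position"]))
E
```

```text
pics
top 56.229627512405436 [0.4204 0.0001 1.3026]
rail [ 0.5591  0.2111 -0.0026] 0.8 [245.6946 192.8552]
carriage_tab [0.4678 0.2177 0.0793] 0.64 [238.7544 217.8809]
carriage_line [0.5107 0.2126 0.054 ] 0.82 [242.0722 205.3954]
witness_line [0.4902 0.0139 0.003 ] 0.59 [301.5104 213.4927]
witness_line [0.5597 0.2601 0.0545] 0.46 [228.453  190.5485]
stud_top [0.4658 0.2172 0.078 ] 0.63 [238.9552 218.5128]
stud_top [0.4912 0.0103 0.0061] 0.52 [302.5467 213.1758]
stud_top [0.5427 0.2224 0.1167] 0.49 [236.0719 193.8333]
gauge [ 0.6719 -0.1438 -0.0013] 0.88 [347.124  163.0784]
gauge [ 0.4418 -0.2094 -0.0017] 0.83 [365.3606 228.637 ]
gauge [ 0.2844 -0.2261 -0.0003] 0.81 [369.9955 274.4992]
gauge [ 0.5596 -0.1594 -0.0026] 0.8 [351.2689 194.7523]
gauge_grip [ 0.6734 -0.1456  0.1302] 0.97 [352.2854 154.8947]
gauge_grip [ 0.435  -0.2055  0.1308] 0.77 [370.8875 230.215 ]
gauge_grip [ 0.3576 -0.0915  0.1324] 0.69 [334.2495 254.605 ]
gauge_grip [ 0.5599 -0.1615  0.1338] 0.65 [357.2449 190.182 ]
side 56.48442222587266 [0.3328 0.8197 0.589 ]
rail [ 0.5574  0.2125 -0.0002] 0.64 [297.5196 275.7022]
c
[... 263 characters left out ...]
.0004] 0.97 [426.1054 198.4595]
gauge [ 0.3533 -0.0923 -0.0036] 0.88 [399.4523 219.1043]
gauge [ 0.5546 -0.1574 -0.0002] 0.73 [336.3844 197.306 ]
gauge [ 0.6748 -0.1429 -0.001 ] 0.64 [298.3212 194.5462]
gauge_grip [ 0.5561 -0.1571  0.1309] 0.88 [336.8601 158.8588]
gauge_grip [ 0.3553 -0.0967  0.1331] 0.88 [404.4152 175.7437]
gauge_grip [ 0.6752 -0.1413  0.1317] 0.8 [296.6872 156.1867]
gauge_grip [ 0.4364 -0.2075  0.1322] 0.74 [379.89   156.2469]
pointer_tip [ 0.6666 -0.1411  0.0231] 0.51 [300.4018 188.4927]
pointer_tip [ 0.2905 -0.2252  0.02  ] 0.47 [424.8323 192.6847]
pointer_tip [ 0.436  -0.2043  0.0234] 0.35 [377.0198 188.6669]
index_mark [ 0.5563 -0.1618  0.0005] 0.29 [336.1905 196.3519]
```

View pics/top0.png

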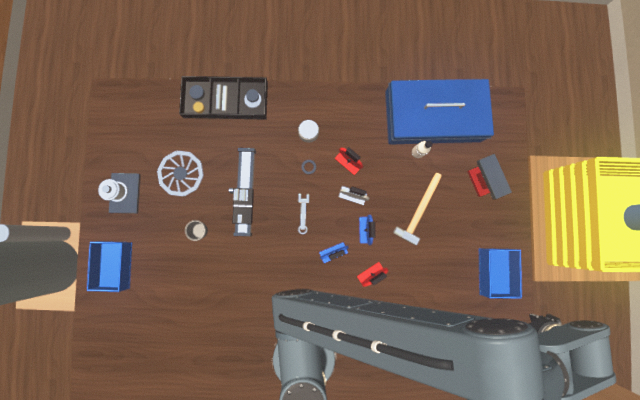

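View pics/side0.png

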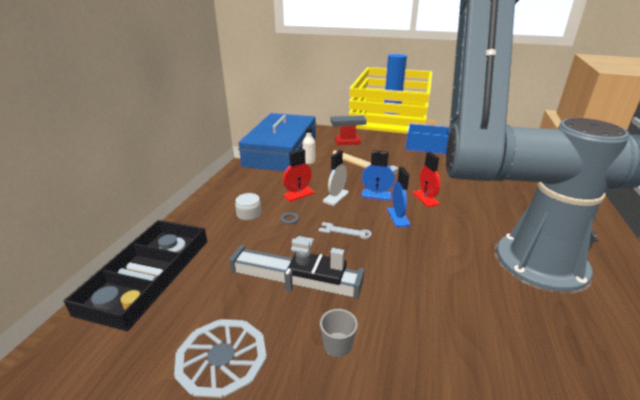

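Gauge candidates, top picture: red (349,160), aluminium (352,195), blue (366,230), blue (334,253), red (372,274). By the description I choose the aluminium one at (352,195), which is side (337,177). I'll check it in a close crop and fit the geometry from depth.

```bash
cat >> h.py <<'E'
def cloud(p):
    d=p["depth"]; v,u=np.nonzero(d>0); z=d[v,u]
    n=cv2.undistortPoints(np.stack([u,v],1).astype(float)[:,None],K(p),np.array(p["D"],float))[:,0]
    E=np.linalg.inv(p["extrinsics"]); return np.c_[n*z[:,None],z]@E[:3,:3].T+E[:3,3],p["pixels"][v,u].astype(int),np.stack([u,v],1)
def box(P,a,b): return ((P>=a)&(P<=b)).all(1)
E
python3 - <<'E'
from h import *
np.set_printoptions(precision=4,suppress=True)
t=r.read_camera("top"); s=r.read_camera("side")
print(r.state()["time_s"])
up=lambda p,u,v,w,h,k:cv2.resize(p["pixels"][v:v+h,u:u+w,::-1],None,fx=k,fy=k,interpolation=cv2.INTER_CUBIC)
a=np.vstack([up(s,230,225,140,70,5),np.hstack([up(s,310,140,60,70,4)[:200],up(t,325,175,50,40,5)])[:, :] if 0 else np.zeros((1,700,3),np.uint8)])
b=np.zeros((220,700,3),np.uint8)
g=up(s,310,145,55,55,4); b[:220,:220]=g
g=up(t,330,180,45,36,5); b[:180,230:455]=g
g=up(t,225,140,40,100,2); b[:200,470:550]=g
cv2.imwrite("pics/crop1.png",np.vstack([a,b]))
for n,p in(("top",t),("side",s)):
    P,C,_=cloud(p)
    for nm,lo,hi in(("rail",(.36,.13,.012),(.75,.25,.2)),("railtop",(.36,.13,.022),(.75,.25,.037)),("carr",(.36,.13,.044),(.75,.245,.058)),("tab",(.40,.13,.085),(.50,.29,.11)),("stud",(.50,.13,.085),(.62,.29,.13)),("handle",(.5,-.23,.108),(.62,-.11,.16)),("sole",(.5,-.23,.004),(.62,-.11,.014)),("gauge",(.5,-.23,.02),(.62,-.11,.16))):
        Q=P[box(P,lo,hi)]
        if len(Q)>5: print(n,nm,len(Q),"mean",Q.mean(0),"zr",np.percentile(Q[:,2],[5,50,95]),"rect",cv2.minAreaRect((Q[:,:2]*1000).astype(np.float32)))
    for i in range(3):
        for tt in["carriage_tab","carriage_line","witness_line","stud_top","gauge_grip"]:
            for o in r.landmark_of(p,tt):
                X=np.array(o["position"])
                if tt!="gauge_grip" and X[1]>.15 or tt=="gauge_grip" and abs(X[0]-.56)<.03: print(n,tt,X,round(o["p"],2))
E
```

```text
1.1
top rail 1552 mean [0.5537 0.2092 0.0474] zr [0.0267 0.0396 0.1024] rect ((559.614501953125, 214.20106506347656), (301.4832763671875, 70.33354187011719), 0.32059964537620544)
top railtop 713 mean [0.5937 0.2101 0.0304] zr [0.026  0.0306 0.0348] rect ((559.639404296875, 208.7594757080078), (58.475730895996094, 301.37823486328125), 89.86848449707031)
top carr 471 mean [0.503  0.2083 0.0519] zr [0.0477 0.0521 0.0559] rect ((562.0635375976562, 211.16693115234375), (64.13136291503906, 285.42681884765625), 89.64004516601562)
top tab 38 mean [0.4649 0.2116 0.0973] zr [0.0899 0.0979 0.1018] rect ((464.832275390625, 211.50347900390625), (12.948505401611328, 24.396602630615234), 81.10493469238281)
top stud 161 mean [0.5411 0.2109 0.1045] zr [0.0976 0.102  0.1154] rect ((541.7034912109375, 211.28085327148438), (45.021236419677734, 35.793827056884766), 88.57527923583984)
top handle 110 mean [ 0.5554 -0.1607  0.1438] zr [0.1129 0.1508 0.1559] rect ((556.9923706054688, -162.42669677734375), (49.41176986694336, 15.45068073272705), 73.50957489013672)
top sole 186 mean [ 0.5514 -0.1629  0.0073] z
[... 2510 characters left out ...]
.94959259033203)
side carriage_tab [0.4633 0.2114 0.0783] 0.85
side carriage_line [0.5162 0.2121 0.0487] 0.93
side witness_line [0.5617 0.2587 0.0536] 0.68
side stud_top [0.5394 0.2236 0.1166] 0.63
side gauge_grip [ 0.5552 -0.1568  0.1317] 0.66
side carriage_tab [0.4633 0.2114 0.0783] 0.85
side carriage_line [0.5162 0.2121 0.0487] 0.93
side witness_line [0.5617 0.2587 0.0536] 0.68
side stud_top [0.5394 0.2236 0.1166] 0.63
side gauge_grip [ 0.5552 -0.1568  0.1317] 0.66
side carriage_tab [0.4633 0.2114 0.0783] 0.85
side carriage_line [0.5162 0.2121 0.0487] 0.93
side witness_line [0.5617 0.2587 0.0536] 0.68
side stud_top [0.5394 0.2236 0.1166] 0.63
side gauge_grip [ 0.5552 -0.1568  0.1317] 0.66
```

View pics/crop1.png

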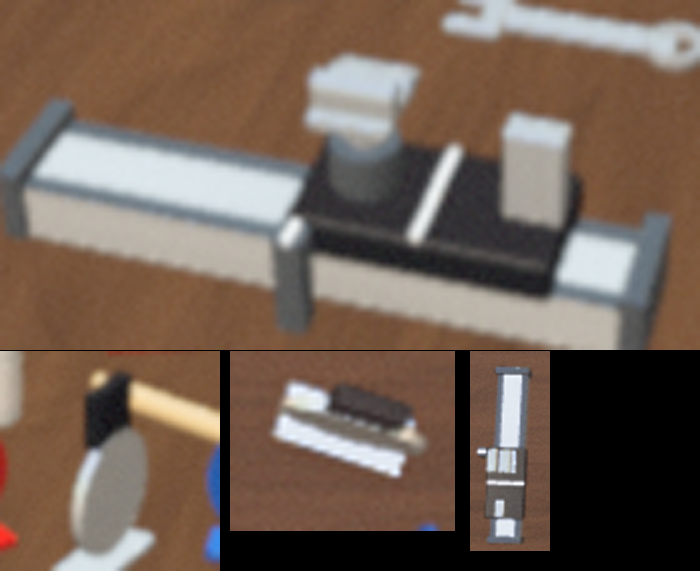

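The crop confirms it: the plain aluminium gauge with a black handle, its dial turned away, and two colours of look-alikes around it. The carriage line (side px 316,263) sits about 50 mm short of the post line (288,271). The rail yaw is about 0 and the gauge yaw about -0.288. Next I grip the tab.

```bash
cat >> h.py <<'E'
from scipy.spatial.transform import Rotation as Ro
def Rt(yaw,tilt=0,flip=0,down=0):  # tool R; gauge/rail x at yaw; tool y along that x (flip: opposite)
    T=np.array([[0,1,0],[1,0,0],[0,0,-1.]]).T  # tool x->y, y->x, z->-z
    if flip: T=T@np.diag([-1,-1,1])
    return (Ro.from_euler("z",yaw)*Ro.from_euler("x",tilt)).as_matrix()@T
def st(*a):
    s=r.state(); print(*a,"t",round(s["time_s"],2),"eef",np.round(s["eef_pos"],4),"F",np.round(s["contact_force"],1),"M",np.round(s["wrist_torque"],2),"gw",round(s["grip_width"],3),"ff",np.round(s["finger_force"],1)); return s
E
python3 - <<'E'
from h import *
np.set_printoptions(precision=3,suppress=True)
for nm,p,y in(("tab",(.465,.2135,.15),np.pi/2),("pick",(.557,-.16,.2),-.288),("place",(.592,.223,.26),0),("show",(.40,.42,.35),1.6),("show2",(.40,.42,.35),1.2)):
    for f in(0,1): 
        q=r.solve_ik(p,Rt(y,0,f)); print(nm,f,q if q is None else np.array(q))
def go(f):
    r.move_pose((.465,.2135,.16),Rt(np.pi/2,0,f)); st()
    r.servo_line((.465,.2135,.082),feed=.1); st()
    r.gripper_close(); st("closed")
qs=[r.solve_ik((.465,.2135,.15),Rt(np.pi/2,0,f)) for f in(0,1)]
f=min((k for k in(0,1) if qs[k] is not None),key=lambda k:abs(qs[k][5])); print("flip",f); go(f)
E
```

```text
tab 0 [ 0.212  0.466  1.777 -0.     0.899 -1.359]
tab 1 [ 0.212  0.466  1.777 -0.     0.899  1.783]
pick 0 [-0.472  0.48   1.562 -0.     1.1   -0.184]
pick 1 None
place 0 [ 0.184  0.49   1.356 -0.     1.295  0.184]
place 1 None
show 0 [ 0.617  0.338  1.359 -0.     1.445 -0.983]
show 1 [ 0.617  0.338  1.359 -0.     1.445  2.159]
show2 0 [ 0.617  0.338  1.359 -0.     1.445 -0.583]
show2 1 [ 0.617  0.338  1.359 -0.     1.445  2.559]
flip 0
t 5.62 eef [0.466 0.213 0.16 ] F [-0.2 -0.4  0.4] M [ 0.03 -0.04 -0.  ] gw 1.002 ff 0.0
t 6.56 eef [0.466 0.214 0.082] F [ 0.6 -0.1  0.7] M [-0.03 -0.05  0.06] gw 1.0 ff 0.0
closed t 7.33 eef [0.465 0.213 0.082] F [ 0.2 -0.3 -0.1] M [-0.01 -0.05 -0.  ] gw -0.002 ff 0.0
```

```bash
python3 - <<'E'
from h import *
s=r.read_camera("side"); t=r.read_camera("top")
print(r.state()["ee_rot"],pix(s,r.state()["eef_pos"]),pix(t,r.state()["eef_pos"]))
up=lambda p,u,v,w,h,k:cv2.resize(p["pixels"][v:v+h,u:u+w,::-1],None,fx=k,fy=k,interpolation=cv2.INTER_CUBIC)
cv2.imwrite("pics/c2.png",np.vstack([up(s,230,150,160,140,4)]))
for tt in("carriage_tab","carriage_line"): print([(tt,np.round(o["position"],3),round(o["p"],2)) for o in r.landmark_of(s,tt)])
E
```

```text
[[-9.99999998e-01  6.08096687e-05 -1.29279770e-05]
 [ 6.08095749e-05  9.99999998e-01  7.25454035e-06]
 [ 1.29284181e-05  7.25375419e-06 -1.00000000e+00]] [337.36635351 254.9407811 ] [239.86362036 218.72945119]
[('carriage_tab', array([0.464, 0.216, 0.078]), 0.89)]
[('carriage_line', array([0.514, 0.211, 0.051]), 0.73)]
```

View pics/c2.png

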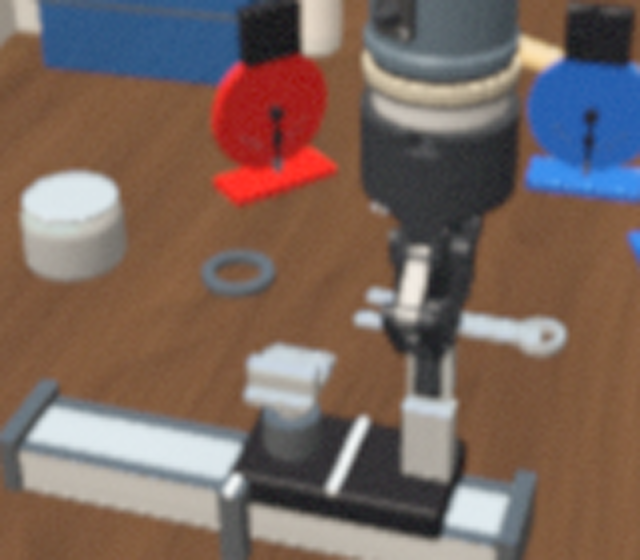

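```bash
python3 - <<'E'
from h import *
np.set_printoptions(precision=3,suppress=True)
s=r.read_camera("side"); t=r.read_camera("top")
P,C,U=cloud(s)
m=box(P,(.42,.12,.055),(.52,.30,.26))
for z in np.arange(.06,.24,.01):
    k=m&(abs(P[:,2]-z)<.005)
    if k.sum()>3: Q=P[k]; print(round(z,3),k.sum(),"x",np.percentile(Q[:,0],[3,50,97]),"y",np.percentile(Q[:,1],[3,50,97]),"px",U[k].mean(0),C[k].mean(0))
for u in range(325,352,3): print(u,[ (round(world(s,u,v)[1],3),round(world(s,u,v)[2],3)) for v in (225,235,243,248,252,258,264)])
E
```

```text
0.06 44 x [0.452 0.463 0.476] y [0.212 0.223 0.225] px [336.955 265.614] [162.727 157.841 150.045]
0.07 46 x [0.453 0.464 0.476] y [0.213 0.223 0.225] px [336.696 262.022] [165.435 160.283 152.457]
0.08 45 x [0.452 0.464 0.476] y [0.216 0.223 0.225] px [337.022 258.578] [166.778 161.044 152.644]
0.09 52 x [0.453 0.464 0.477] y [0.216 0.223 0.225] px [336.923 254.769] [171.788 167.962 162.173]
0.1 49 x [0.453 0.465 0.477] y [0.214 0.221 0.225] px [336.959 250.98 ] [186.857 192.755 196.429]
0.11 37 x [0.454 0.461 0.475] y [0.212 0.224 0.228] px [337.865 247.108] [114.757 111.568 106.865]
0.12 44 x [0.454 0.462 0.475] y [0.213 0.226 0.23 ] px [337.523 243.864] [101.477  98.886  95.295]
0.13 44 x [0.454 0.463 0.476] y [0.214 0.227 0.23 ] px [337.568 240.182] [92.591 90.295 87.841]
0.14 4 x [0.452 0.454 0.461] y [0.212 0.223 0.227] px [341.75 235.75] [81.   77.5  76.75]
0.15 42 x [0.452 0.454 0.473] y [0.192 0.244 0.249] px [338.81  234.452] [67.786 66.19  66.024]
0.16 27 x [0.453 0.454 0.475] y [0.227 0.242 0.258] px [338.704 233.222] [47.148 47.519 49.   ]
0.17 69 x [0.448 0.455 0.476] 
[... 2501 characters left out ...]
loat64(0.001)), (np.float64(0.216), np.float64(0.095)), (np.float64(0.215), np.float64(0.077)), (np.float64(0.211), np.float64(0.058))]
346 [(np.float64(0.193), np.float64(0.148)), (np.float64(0.028), np.float64(-0.001)), (np.float64(0.062), np.float64(-0.001)), (np.float64(0.082), np.float64(-0.0)), (np.float64(0.098), np.float64(-0.0)), (np.float64(0.121), np.float64(-0.0)), (np.float64(0.189), np.float64(0.04))]
349 [(np.float64(-0.02), np.float64(-0.0)), (np.float64(0.026), np.float64(-0.0)), (np.float64(0.059), np.float64(-0.001)), (np.float64(0.081), np.float64(-0.0)), (np.float64(0.096), np.float64(0.0)), (np.float64(0.118), np.float64(-0.001)), (np.float64(0.14), np.float64(-0.001))]
```

The fingers shut just above the tab: the depth shows the tips at about z = 0.103, not 0.063. I'll raise the tool and measure the real tip position against the reported one.

```bash
cat >> h.py <<'E'
def tips(z0,z1,x=.465,y=.2135,show=1):
    s=r.read_camera("side"); P,C,U=cloud(s); m=box(P,(x-.05,y-.08,z0),(x+.05,y+.08,z1)); out=[]
    for z in np.arange(z0,z1,.006):
        k=m&(abs(P[:,2]-z)<.003)
        if k.sum()>3: Q=P[k]; print(round(z,3),k.sum(),"x",np.percentile(Q[:,0],[3,97]),"y",np.percentile(Q[:,1],[3,97]))
    return s
E
python3 - <<'E'
from h import *
np.set_printoptions(precision=3,suppress=True)
r.servo_line((.465,.2135,.162),feed=.2); st()
s=tips(.115,.26)
a=st("q"); print(a["joint_positions"])
r.open_gripper(); st(); s=tips(.115,.25,show=0)
E
```

```text
t 8.18 eef [0.465 0.213 0.162] F [ 0.4 -0.3 -0.4] M [ 0.03  0.02 -0.03] gw -0.001 ff 0.0
0.181 11 x [0.457 0.472] y [0.219 0.222]
0.187 18 x [0.454 0.475] y [0.215 0.226]
0.193 32 x [0.453 0.475] y [0.217 0.229]
0.199 28 x [0.453 0.475] y [0.209 0.229]
0.205 34 x [0.454 0.475] y [0.211 0.229]
0.211 32 x [0.453 0.475] y [0.21  0.229]
0.217 16 x [0.454 0.471] y [0.215 0.229]
0.223 7 x [0.451 0.453] y [0.207 0.238]
0.229 33 x [0.451 0.475] y [0.19  0.247]
0.235 40 x [0.451 0.474] y [0.194 0.253]
0.241 21 x [0.452 0.475] y [0.228 0.257]
0.247 45 x [0.448 0.473] y [0.209 0.262]
0.253 54 x [0.448 0.479] y [0.186 0.266]
0.259 35 x [0.448 0.479] y [0.208 0.27 ]
q t 8.22 eef [0.464 0.213 0.161] F [-0.2  1.2 -0. ] M [ 0.03  0.   -0.01] gw 0.001 ff 0.0
[ 0.212  0.448  1.768 -0.     0.928 -1.359]
t 9.01 eef [0.465 0.213 0.162] F [0.3 0.2 0.4] M [ 0.01  0.05 -0.02] gw 0.998 ff 0.0
0.193 9 x [0.459 0.472] y [0.17  0.264]
0.199 42 x [0.454 0.475] y [0.17  0.268]
0.205 46 x [0.454 0.476] y [0.169 0.271]
0.211 50 x [0.454 0.476] y [0.171 0.272]
0.217 47 x [0.454 0.476] y [0.169 0.272]
0.223 47 x [0.454 0.475] y [0.17  0.272]
0.229 33 x [0.454 0.47 ] y [0.166 0.271]
0.235 8 x [0.453 0.459] y [0.169 0.269]
0.241 34 x [0.452 0.475] y [0.171 0.288]
0.247 93 x [0.452 0.477] y [0.149 0.289]
```

The tips stand about 37.5 mm higher than reported, the same at both heights, so the reported TCP runs that far beyond the true grasp point. x and y are right. I'll compensate and grip again.

```bash
python3 - <<'E'
from h import *
np.set_printoptions(precision=3,suppress=True)
r.servo_line((.465,.2135,.046),feed=.15); st()
r.gripper_close(); a=st("closed")
if a["grip_width"]>.05:
    r.servo_line((.465+.051,a["eef_pos"][1],a["eef_pos"][2]),feed=.03); st("slid")
    s=r.read_camera("side"); save(s,"s3.png")
    up=lambda p,u,v,w,h,k:cv2.resize(p["pixels"][v:v+h,u:u+w,::-1],None,fx=k,fy=k,interpolation=cv2.INTER_CUBIC)
    cv2.imwrite("pics/c3.png",up(s,250,220,100,80,7))
    for t in("carriage_line","witness_line","stud_top"): print([(t,np.round(o["position"],4),round(o["p"],2)) for o in r.landmark_of(s,t)])
E
```

```text
t 9.98 eef [0.466 0.214 0.046] F [0.  0.1 0.3] M [-0.03  0.06 -0.01] gw 1.0 ff 0.0
closed t 10.63 eef [0.465 0.215 0.046] F [-0.9  8.1  2.7] M [ 0.95  0.22 -0.44] gw 0.156 ff 59.1
slid t 12.48 eef [0.516 0.215 0.046] F [-3.1 -2.   4. ] M [-0.4   0.38 -0.54] gw 0.154 ff 59.9
[('carriage_line', array([0.565, 0.21 , 0.05 ]), 0.68)]
[('witness_line', array([0.561, 0.256, 0.055]), 0.49)]
[('stud_top', array([0.591, 0.223, 0.116]), 0.64)]
```

View pics/c3.png

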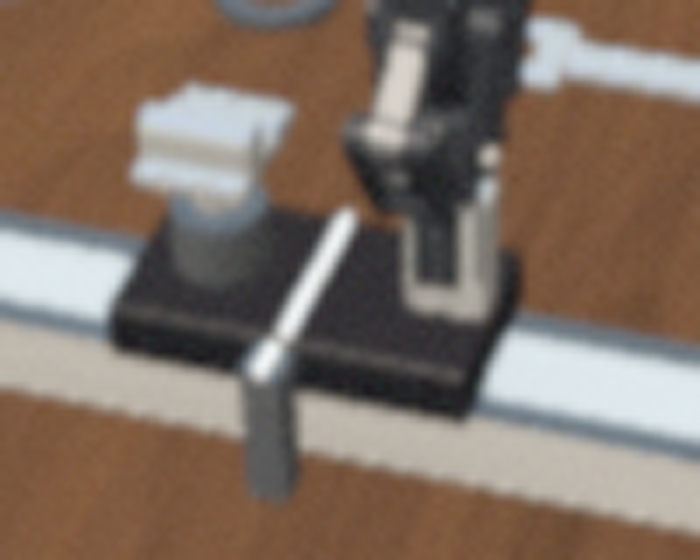

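The carriage line (crop 348,212 to 280,340) runs almost straight into the post's line (about 263,362). Next I measure the remainder on the z = 52 mm plane.

```bash
cat >> h.py <<'E'
def lines(p):
    E=np.linalg.inv(p["extrinsics"]); g=p["pixels"].astype(int)
    vv,uu=np.mgrid[225:285,270:320]; u,v=uu.ravel(),vv.ravel()
    n=cv2.undistortPoints(np.stack([u,v],1).astype(float)[:,None],K(p),np.array(p["D"],float))[:,0]
    d=np.c_[n,np.ones(len(n))]@E[:3,:3].T; X=E[:3,3]+d*((.052-E[2,3])/d[:,2])[:,None]
    w=np.clip(g[v,u].min(1)-120,0,None)
    for nm,lo,hi in(("witness",.247,.264),("carr",.19,.245)):
        m=(X[:,1]>lo)&(X[:,1]<hi)&(abs(X[:,0]-.5625)<.012)&(w>0)
        A=np.average(X[m],axis=0,weights=w[m]); q=np.polyfit(X[m,1],X[m,0],1,w=np.sqrt(w[m])); print(nm,m.sum(),A.round(4),"slope",q[0].round(3),"x at y=.2555",np.polyval(q,.2555).round(4))
E
python3 - <<'E'
from h import *
s=r.read_camera("side"); lines(s)
P,C,U=cloud(s)
Q=P[box(P,(.54,.18,.085),(.64,.26,.13))]; print("stud x",np.percentile(Q[:,0],[2,98]),"y",np.percentile(Q[:,1],[2,98]),np.percentile(Q[:,2],98))
E
```

```text
witness 26 [0.5625 0.2559 0.052 ] slope 0.05 x at y=.2555 0.5625
carr 66 [0.5611 0.218  0.052 ] slope 0.014 x at y=.2555 0.5616
stud x [0.57488114 0.61032683] y [0.19309449 0.23845163] 0.11490204057657981
```

```bash
python3 - <<'E'
from h import *
np.set_printoptions(precision=3,suppress=True)
r.servo_line((.5172,.215,.046),feed=.02); st()
lines(r.read_camera("side"))
r.open_gripper(); st("open"); r.servo_line((.5172,.215,.17),feed=.25)
lines(r.read_camera("side"))
g=(.5568,-.158); R=Rt(-.288)
r.move_pose((*g,.20),R); st()
s=tips(.215,.25,*g)
r.servo_line((*g,.0945),feed=.12); st("down")
r.gripper_close(); a=st("closed")
if a["grip_width"]>.05:
    r.servo_line((*g,.30),feed=.15); st("lift")
E
```

```text
t 12.98 eef [0.518 0.215 0.046] F [-2.8 -1.7  6.6] M [-0.23  0.45 -0.58] gw 0.157 ff 60.2
witness 26 [0.563 0.256 0.052] slope -0.009 x at y=.2555 0.5627
carr 66 [0.563 0.218 0.052] slope 0.01 x at y=.2555 0.5634
open t 13.72 eef [0.517 0.215 0.046] F [-1.1 -0.4  0.2] M [-0.02  0.   -0.03] gw 0.997 ff 0.0
witness 26 [0.563 0.256 0.052] slope -0.014 x at y=.2555 0.5627
carr 66 [0.563 0.218 0.052] slope 0.01 x at y=.2555 0.5634
t 15.83 eef [ 0.556 -0.157  0.199] F [0.6 0.3 0.1] M [ 0.08 -0.01  0.02] gw 1.003 ff 0.0
0.233 13 x [0.509 0.604] y [-0.175 -0.134]
0.239 20 x [0.509 0.606] y [-0.176 -0.133]
0.245 19 x [0.509 0.605] y [-0.175 -0.131]
down t 16.92 eef [ 0.557 -0.158  0.095] F [-0.   0.6 -0.1] M [ 0.05  0.03 -0.03] gw 1.0 ff 0.0
closed t 17.57 eef [ 0.557 -0.158  0.095] F [-0.2  0.2  1.8] M [-0.07 -0.13 -0.02] gw 0.157 ff 58.9
lift t 19.08 eef [ 0.556 -0.158  0.299] F [-0.3  1.3 -2.5] M [ 0.04 -0.02  0.01] gw 0.153 ff 58.4
```

Carriage on its line to within 1 mm, and the gauge is held. Now I show the dial to the side camera.

```bash
python3 - <<'E'
from h import *
np.set_printoptions(precision=3,suppress=True)
r.move_pose((.42,.42,.31),Rt(1.79)); st(); r.hold(1.2)
s=r.read_camera("side"); st()
for t in("gauge_grip","gauge","pointer_tip","index_mark"): print([(t,np.round(o["position"],4),round(o["p"],2),pix(s,o["position"]).round(1)) for o in r.landmark_of(s,t)][:2])
c=pix(s,(.42,.42,.31+.0375-.07)); print("dial px",c,pix(s,(.42,.42,.31+.0375-.11)))
u,v=int(c[0])-60,int(c[1])-60; print("crop org",u,v)
cv2.imwrite("pics/c4.png",cv2.resize(s["pixels"][v:v+120,u:u+120,::-1],None,fx=5,fy=5,interpolation=cv2.INTER_CUBIC))
import pickle; pickle.dump(s,open("s4.pkl","wb"))
E
```

```text
t 21.22 eef [0.421 0.419 0.31 ] F [ 0.1  0.7 -2.6] M [0.01 0.01 0.03] gw 0.156 ff 58.4
t 22.47 eef [0.42 0.42 0.31] F [-0.4  0.8 -2.9] M [-0.    0.04 -0.  ] gw 0.157 ff 58.4
[('gauge_grip', array([ 0.285, -0.227,  0.135]), 0.97, array([432.2, 158.5])), ('gauge_grip', array([ 0.441, -0.203,  0.132]), 0.95, array([378.3, 156.8]))]
[('gauge', array([ 0.355, -0.094,  0.001]), 0.84, array([399.2, 217.4])), ('gauge', array([ 0.672, -0.143,  0.003]), 0.75, array([299.2, 193.5]))]
[('pointer_tip', array([0.418, 0.428, 0.237]), 0.61, array([337.2, 269. ])), ('pointer_tip', array([ 0.436, -0.203,  0.024]), 0.59, array([376.9, 188.7]))]
[('index_mark', array([0.435, 0.431, 0.237]), 0.47, array([324.8, 267.6]))]
dial px [337.754 241.933] [337.069 264.353]
crop org 277 181
```

View pics/c4.png

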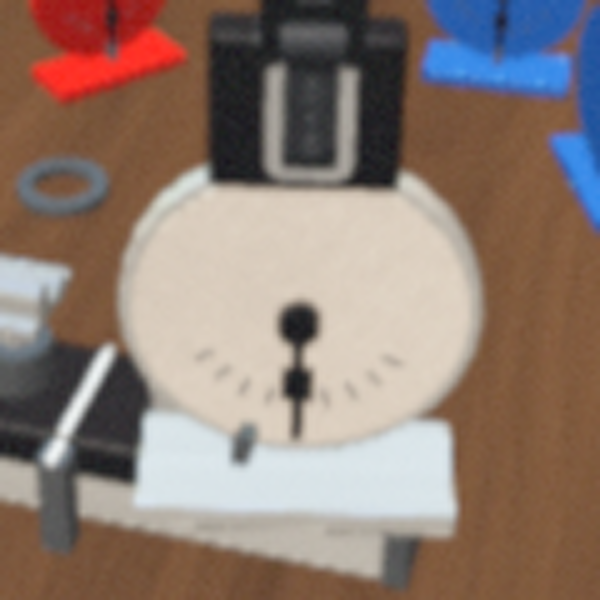

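Crop: pivot (298,323), pointer tip (296,437) hanging straight down, index block from (249,428) to (238,460), on the image's left. That is the gauge's +y side, so positive. Next come the angles on the dial plane, then tilting to that angle in the air to see the pointer land on the mark.

```bash
cat >> h.py <<'E'
def dialpt(p,u,v,C,yaw,off):  # ray with plane; returns gauge (y,z) rel. to C
    E=np.linalg.inv(p["extrinsics"]); n=cv2.undistortPoints(np.array([[[u,v]]],float),K(p),np.array(p["D"],float))[0,0]
    d=E[:3,:3]@[n[0],n[1],1]; N=np.array([np.cos(yaw),np.sin(yaw),0]); o=E[:3,3]
    X=o+d*((N@C+off-N@o)/(N@d)); w=X-C; return np.array([w@[-np.sin(yaw),np.cos(yaw),0],w[2]])
E
python3 - <<'E'
from h import *
import pickle; s=pickle.load(open("s4.pkl","rb")); C=np.array([.42,.42,.2775])
f=lambda x,y,o:dialpt(s,277+(x+.5)/5-.5,181+(y+.5)/5-.5,C,1.79,o)
for o in(.004,.008,.011):
    pv=f(298,323,o); print("off",o,"pivot",(pv*1000).round(1))
    for nm,x,y in(("tip",296,437),("mark in",249,428),("mark mid",244,443),("mark out",238,460)):
        d=f(x,y,o)-pv; print(nm,(np.hypot(*d)*1000).round(1),"ang",np.arctan2(d[0],-d[1]).round(3))
    g=[f(*q,o) for q in((140,495),(455,515))]; print("sole slope",np.arctan2(*(g[1]-g[0])[::-1]))
E
```

```text
off 0.004 pivot [-2.  -2.6]
tip 40.8 ang 0.008
mark in 40.2 ang -0.331
mark mid 46.0 ang -0.319
mark out 52.7 ang -0.311
sole slope -0.03681244695933221
off 0.008 pivot [-2.   0.5]
tip 40.4 ang 0.008
mark in 39.8 ang -0.331
mark mid 45.6 ang -0.319
mark out 52.2 ang -0.311
sole slope -0.0368124469593317
off 0.011 pivot [-2.   2.8]
tip 40.1 ang 0.008
mark in 39.5 ang -0.331
mark mid 45.2 ang -0.319
mark out 51.8 ang -0.311
sole slope -0.03681244695933161
```

The mark is on the gauge's -y side (image left), so I misstated the side above. It is still positive, at about 0.325. I tilt to that in the air, turning about the dial centre. If the 37.5 mm offset belongs to the tool, the pivot pixel stays put.

```bash
python3 - <<'E'
from h import *
import pickle
np.set_printoptions(precision=3,suppress=True)
D=np.array([.42,.42,.2775]); R=Rt(1.79,.325); r.move_pose(D-.0325*R[:,2],R); st(); r.hold(1.3)
s=r.read_camera("side"); st(); pickle.dump(s,open("s5.pkl","wb"))
for t in("pointer_tip","index_mark"): print([(t,np.round(o["position"],4),round(o["p"],2),pix(s,o["position"]).round(1)) for o in r.landmark_of(s,t)][:2])
cv2.imwrite("pics/c5.png",cv2.resize(s["pixels"][181:301,277:397,::-1],None,fx=5,fy=5,interpolation=cv2.INTER_CUBIC))
E
```

```text
t 23.12 eef [0.431 0.422 0.307] F [ 0.   0.1 -3.2] M [ 0.07 -0.33 -0.02] gw 0.156 ff 58.4
t 24.47 eef [0.43  0.422 0.308] F [ 0.5 -0.4 -2.6] M [ 0.08 -0.33 -0.01] gw 0.157 ff 58.4
[('pointer_tip', array([0.418, 0.426, 0.237]), 0.62, array([337.3, 267.6])), ('pointer_tip', array([ 0.433, -0.202,  0.026]), 0.59, array([378. , 188.5]))]
[('index_mark', array([0.426, 0.428, 0.237]), 0.52, array([331.6, 267.8]))]
```

View pics/c5.png

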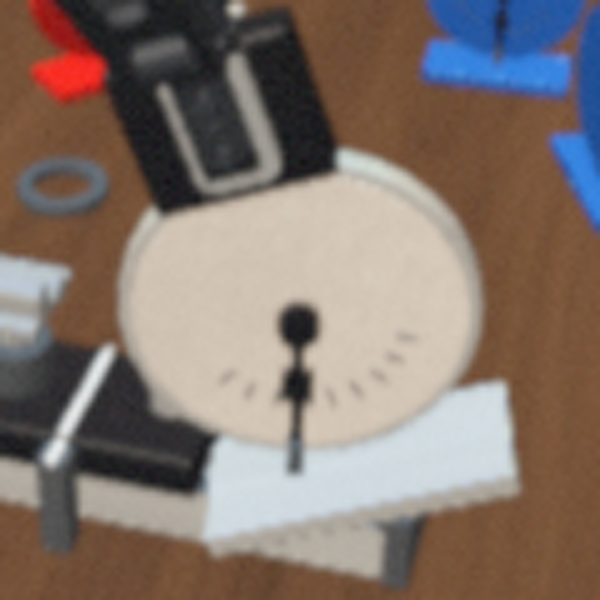

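The pivot stayed at (298,323) and the pointer tip (296,437) points straight into the mark (295,440–472). So tilt 0.325 is right and the offset is fixed to the tool. Now I set the gauge upright on the high rib, press, then rock.

```bash
cat >> h.py <<'E'
YAW=-.01; AX=np.array([.595,.2242,.109])
def pose(tilt,press):
    R=Rt(YAW,tilt); n=-R[:,2]; yg=R[:,0]
    return AX-[0,0,press]+.1005*n+.006*tilt*yg, R
E
python3 - <<'E'
from h import *
np.set_printoptions(precision=3,suppress=True)
assert Rt(0)[1,0]>0
p,R=pose(0,-.06); r.move_pose(p,R); st("above"); s=r.read_camera("side"); lines(s)
p,R=pose(0,-.006); r.servo_line(p,R,feed=.08); r.hold(.3); st("near")
for z in(0,.003,.0075):
    p,R=pose(0,z); r.servo_line(p,R,feed=.02); r.hold(.2); st("press %.4f"%z)
s=r.read_camera("side"); cv2.imwrite("pics/c6.png",cv2.resize(s["pixels"][130:290,230:390,::-1],None,fx=3.6,fy=3.6,interpolation=cv2.INTER_CUBIC))
E
```

```text
above t 25.87 eef [0.595 0.225 0.27 ] F [-0.  -0.3 -3. ] M [ 0.05 -0.02 -0.  ] gw 0.158 ff 58.4
witness 23 [0.563 0.256 0.052] slope -0.007 x at y=.2555 0.5627
carr 63 [0.563 0.218 0.052] slope 0.01 x at y=.2555 0.5634
near t 27.04 eef [0.595 0.224 0.216] F [-0.2  0.8 -2.7] M [ 0.01  0.03 -0.04] gw 0.154 ff 58.4
press 0.0000 t 27.69 eef [0.595 0.224 0.21 ] F [ 0.3  0.2 -2.3] M [ 0.03 -0.05  0.01] gw 0.158 ff 58.6
press 0.0030 t 28.19 eef [0.595 0.224 0.207] F [-0.4  0.2  0.9] M [-0.04  0.06 -0.03] gw 0.155 ff 58.9
press 0.0075 t 28.77 eef [0.595 0.224 0.202] F [-0.7 -0.3  3.4] M [ 0.01  0.07 -0.05] gw 0.157 ff 59.3
```

View pics/c6.png

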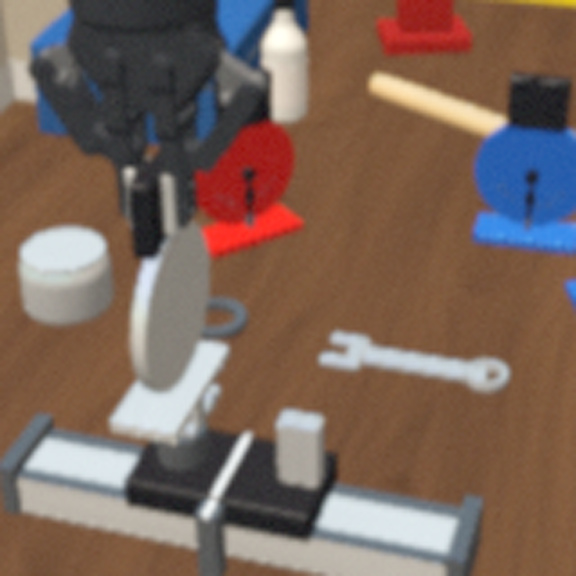

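The gauge stands on the stud head (crop 180,400). The force rose by 6.2 N, which matches about 7.4 mm of travel. Now I rock it in steps.

```bash
python3 - <<'E'
from h import *
np.set_printoptions(precision=3,suppress=True)
for t in(.08,.16,.24,.325):
    p,R=pose(t,.0075); r.servo_line(p,R,feed=.03); st("tilt %.2f"%t)
r.hold(1.5); a=st("end"); R=np.array(a["ee_rot"]); print("tilt",np.arcsin(-(-R[:,2])[1]))
s=r.read_camera("side"); lines(s)
cv2.imwrite("pics/c7.png",cv2.resize(s["pixels"][130:290,230:390,::-1],None,fx=3.6,fy=3.6,interpolation=cv2.INTER_CUBIC))
P,C,U=cloud(s); Q=P[box(P,(.56,.10,.13),(.63,.27,.26))&(C.mean(1)>130)]
c=cv2.minAreaRect((Q[:,1:]*1000).astype(np.float32)); print(c)
t=r.read_camera("top"); P,C,U=cloud(t)
for nm,p_ in(("s",s),("t",t)):
    P,C,U=cloud(p_); Q=P[box(P,(.54,.10,.085),(.65,.30,.15))]; Q=Q[(Q[:,0]<.59)&(Q[:,2]>.095)&(Q[:,2]<.14)]
    k=np.polyfit(Q[:,1],Q[:,2],1); print(nm,len(Q),"sole slope",np.arctan(k[0]))
E
```

```text
tilt 0.08 t 29.22 eef [0.595 0.216 0.202] F [-1.4 -0.2  4.2] M [0.2  0.11 0.04] gw 0.158 ff 59.3
tilt 0.16 t 29.62 eef [0.595 0.209 0.201] F [-0.2  0.7  3.3] M [-0.02  0.03  0.05] gw 0.16 ff 59.3
tilt 0.24 t 30.02 eef [0.595 0.202 0.2  ] F [-0.1 -0.9  3.6] M [-0.11 -0.05  0.04] gw 0.157 ff 59.4
tilt 0.33 t 30.43 eef [0.595 0.194 0.197] F [-0.2 -2.   3.6] M [-0.22 -0.    0.05] gw 0.155 ff 59.4
end t 31.93 eef [0.595 0.194 0.197] F [ 0.9 -1.4  4.6] M [-0.2  -0.11 -0.04] gw 0.157 ff 59.4
tilt 0.32499488781444974
witness 25 [0.563 0.256 0.052] slope -0.006 x at y=.2555 0.5627
carr 66 [0.563 0.218 0.052] slope 0.01 x at y=.2555 0.5634
((213.48487854003906, 192.7205810546875), (83.71153259277344, 109.66674041748047), 61.27583694458008)
s 284 sole slope 0.06433439637401747
t 40 sole slope 0.15261831149601915
```

View pics/c7.png

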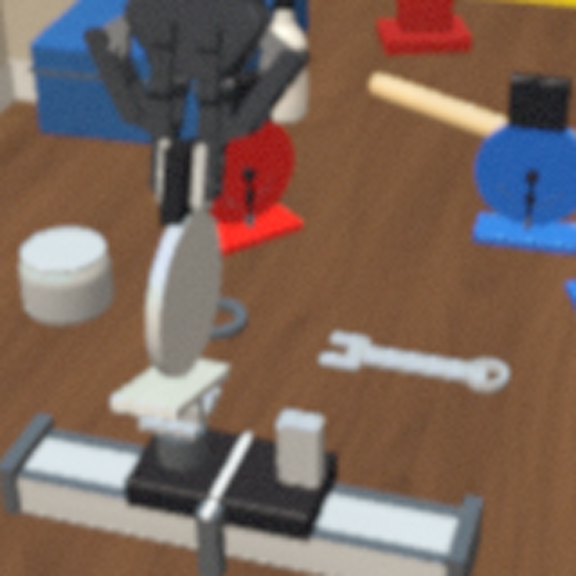

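The sole leans on the high rib, clear of the low one, and the carriage line still meets the post. One quick slip check on the sole's slope, then I hand in.

```bash
python3 - <<'E'
from h import *
np.set_printoptions(precision=3,suppress=True)
R=np.array(r.state()["ee_rot"]); o=np.array(r.state()["eef_pos"])+.0945*R[:,2]
for c in("side","top"):
    P,_,_=cloud(r.read_camera(c)); G=(P-o)@np.c_[R[:,1],R[:,0],-R[:,2]]  # gauge coords x,y,z
    Q=G[(G[:,0]>-.021)&(G[:,0]<-.006)&(abs(G[:,1])<.043)&(G[:,2]>.001)&(G[:,2]<.018)]
    if len(Q)>10: print(c,len(Q),"sole top: resid slope",np.polyfit(Q[:,1],Q[:,2],1),"y",np.percentile(Q[:,1],[2,98]))
    Q=G[(abs(G[:,0])<.012)&(G[:,2]>.06)&(G[:,2]<.104)&(abs(G[:,1])<.07)]; print("dial mid y",np.percentile(Q[:,1],[1,99]))
lines(r.read_camera("side")); st()
E
```

```text
side 141 sole top: resid slope [-0.004  0.007] y [-0.04   0.043]
dial mid y [-0.048  0.049]
top 38 sole top: resid slope [-0.024  0.009] y [0.019 0.041]
dial mid y [0.025 0.045]
witness 25 [0.563 0.256 0.052] slope -0.008 x at y=.2555 0.5627
carr 66 [0.563 0.218 0.052] slope 0.01 x at y=.2555 0.5634
t 32.18 eef [0.595 0.194 0.197] F [ 0.5 -1.   3.2] M [-0.17 -0.2  -0.06] gw 0.157 ff 59.4
```

No slip: the residual slope is -0.004 rad, and the sole and dial are where they should be.

```bash
python3 -c "
from h import *
print(r.finish_job())"
```

```text
the job is handed in; nothing more can be done
None
```

I handed the job in at about 32 s: the carriage is within about 1 mm of its line, and the gauge is gripped on the high rib, pressing the stud about 7.5 mm and tilted 0.325 rad, where the pointer met the mark in the air; the dial faced away from both cameras at the end, so I checked the final pointer only through the tilt.

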